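# Restock the jar rack on the counter

### The job

Restock the jar rack: stand each of the three loose labelled jars (honey with the red lid, strawberry jam with the yellow lid, pale spread with the green lid) upright in the front pocket directly in front of the jar of its own kind. Someone has left one of the kitchen's white-lidded jars in the rack, where it blocks a place: stand it on the free half of the round board, near the other white-lidded jar. Leave that other jar and the back row where they are, set the glass down gently and knock nothing over.

Things in the scene. Friction and masses are not known exactly. Their poses are not given: they have to be found in the camera images.
- jar_rack: wooden jar rack, fixed, 194 mm deep (x) by 286 wide (y); origin: underside centre; x from front lip to back board, y left. Six open pockets 82x82 mm inside, lanes at y = +92, 0, -92 mm: front row at x = -46 mm, floor 12 mm above the counter; back row at x = +46 mm, floor 30 mm, holding one jar of each kind. Walls 10 mm thick; tops: front row 36 mm, between rows and back row 48 mm, back board 84 mm
- honey_jar_mid (a point): honey jar that stands loose on the bare counter between the rack and the round board (not one of the jars in the far right corner): upright round labelled glass jar with red screw lid and amber-orange contents, 57 by 61 mm across and 91 mm high, about 0.3 kg; the point is its centre, half-way up (45.5 mm above its underside), z up along the jar
- stock_honey_mid (a point): the honey jar (same size and look: red screw lid and amber-orange contents, 91 mm high) that already stands in a pocket of the rack's back row; the point is its centre, half-way up, z up. It marks the lane of its kind and stays there
- jam_jar_mid (a point): strawberry jam jar that stands loose on the bare counter between the rack and the round board (not one of the jars in the far right corner): upright round labelled glass jar with yellow screw lid and pink-red contents, 57 by 61 mm across and 97 mm high, about 0.3 kg; the point is its centre, half-way up (48.5 mm above its underside), z up along the jar
- stock_jam_mid (a point): the strawberry jam jar (same size and look: yellow screw lid and pink-red contents, 97 mm high) that already stands in a pocket of the rack's back row; the point is its centre, half-way up, z up. It marks the lane of its kind and stays there
- spread_jar_mid (a point): pale spread jar that stands loose on the bare counter between the rack and the round board (not one of the jars in the far right corner): upright round labelled glass jar with green screw lid and pale yellow contents, 62 by 62 mm across and 105 mm high, about 0.3 kg; the point is its centre, half-way up (52.5 mm above its underside), z up along the jar
- stock_spread_mid (a point): the pale spread jar (same size and look: green screw lid and pale yellow contents, 105 mm high) that already stands in a pocket of the rack's back row; the point is its centre, half-way up, z up. It marks the lane of its kind and stays there
- kitchen_jar_mid (a point): kitchen jar that stands in the middle front pocket of the rack: plain glass without a label, white ribbed lid, yellow-green mustard inside, 58 mm across (lid 55 mm), 95 mm high, about 0.3 kg; the point is its centre, half-way up (47.5 mm above its underside), z up
- board_jar_mid (a point): the other kitchen jar, standing on the far half of the round board: plain glass without a label, white ribbed lid, yellow-green mustard inside, 58 mm across (lid 55 mm), 95 mm high, about 0.3 kg; the point is its centre, half-way up. It stays there
- round_board: round beech board lying loose on the counter at the right, 176 mm across and 13 mm thick; origin: centre of its underside, z up. One kitchen jar stands about 46 mm off its centre, away from the robot; the near half is free

How it is judged (in metres and radians):
At the end, for the whole second after the job is handed in: Each loose labelled jar stands upright in the front pocket (within 16 mm of its middle) of the lane of its kind; the kitchen jar from the rack stands upright on the round board, axis within 62 mm of its centre; back row and the other kitchen jar stand as they were; all at rest (((y of honey_jar_mid in the frame of jar_rack between 0.076 and 0.108 m and y of stock_honey_mid in the frame of jar_rack between 0.076 and 0.108 m) or (y of honey_jar_mid in the frame of jar_rack between -0.016 and 0.016 m and y of stock_honey_mid in the frame of jar_rack between -0.016 and 0.016 m) or (y of honey_jar_mid in the frame of jar_rack between -0.108 and -0.076 m and y of stock_honey_mid in the frame of jar_rack between -0.108 and -0.076 m)) and x of honey_jar_mid in the frame of jar_rack between -0.062 and -0.03 m and z of honey_jar_mid in the frame of jar_rack between 0.0515 and 0.0635 m and angle between each of honey_jar_mid, stock_honey_mid, jam_jar_mid, stock_jam_mid, spread_jar_mid, stock_spread_mid, kitchen_jar_mid, board_jar_mid's own z axis and vertical below 0.08 rad and x of stock_honey_mid in the frame of jar_rack between 0.03 and 0.062 m and z of stock_honey_mid in the frame of jar_rack between 0.0695 and 0.0815 m and linear speed of each of honey_jar, jam_jar, spread_jar, kitchen_jar below 0.02 m/s and ((y of jam_jar_mid in the frame of jar_rack between 0.076 and 0.108 m and y of stock_jam_mid in the frame of jar_rack between 0.076 and 0.108 m) or (y of jam_jar_mid in the frame of jar_rack between -0.016 and 0.016 m and y of stock_jam_mid in the frame of jar_rack between -0.016 and 0.016 m) or (y of jam_jar_mid in the frame of jar_rack between -0.108 and -0.076 m and y of stock_jam_mid in the frame of jar_rack between -0.108 and -0.076 m)) and x of jam_jar_mid in the frame of jar_rack between -0.062 and -0.03 m and z of jam_jar_mid in the frame of jar_rack between 0.0545 and 0.0665 m and x of stock_jam_mid in the frame of jar_rack between 0.03 and 0.062 m and z of stock_jam_mid in the frame of jar_rack between 0.0725 and 0.0845 m and ((y of spread_jar_mid in the frame of jar_rack between 0.076 and 0.108 m and y of stock_spread_mid in the frame of jar_rack between 0.076 and 0.108 m) or (y of spread_jar_mid in the frame of jar_rack between -0.016 and 0.016 m and y of stock_spread_mid in the frame of jar_rack between -0.016 and 0.016 m) or (y of spread_jar_mid in the frame of jar_rack between -0.108 and -0.076 m and y of stock_spread_mid in the frame of jar_rack between -0.108 and -0.076 m)) and x of spread_jar_mid in the frame of jar_rack between -0.062 and -0.03 m and z of spread_jar_mid in the frame of jar_rack between 0.0585 and 0.0705 m and x of stock_spread_mid in the frame of jar_rack between 0.03 and 0.062 m and z of stock_spread_mid in the frame of jar_rack between 0.0765 and 0.0885 m and horizontal distance between kitchen_jar_mid and round_board below 0.062 m and z of kitchen_jar_mid in the frame of round_board between 0.0555 and 0.0655 m and horizontal distance between board_jar_mid and round_board below 0.07 m and z of board_jar_mid in the frame of round_board between 0.0555 and 0.0655 m); the robot touches nothing.
It fails at once if the jar on the round board or one of the back row is shifted by more than 25 mm (distance of any of board_jar_mid, stock_honey_mid, stock_jam_mid, stock_spread_mid from where it was at the start of the episode above 0.025 m).
It fails at once if a glass jar is knocked over or tipped by more than 30 degrees (angle between any of honey_jar_mid, jam_jar_mid, spread_jar_mid, kitchen_jar_mid, board_jar_mid, stock_honey_mid, stock_jam_mid, stock_spread_mid's own z axis and vertical above 0.52 rad).
It fails at once if a glass jar lands hard, as if dropped from a few centimetres or more (over 150 N) (contact force between any of honey_jar, jam_jar, spread_jar, kitchen_jar and jar_rack above 150 N or contact force between kitchen_jar and round_board above 150 N).
It also fails if it takes over 128 s, if anything falls off the work surface, if the arm or the gripper's body presses on something with over 40 N, if the wrist force passes 120 N, or if a joint passes its speed limit or range.

### The arm

A 7-joint arm with a two-finger parallel gripper is mounted at the origin on a cart in front of the work surface, level with it; the furniture and walls round the work are solid. World frame = base frame: x ahead of the robot, y to its left, z up, the work surface at z = 0. Lengths are in m, angles in degrees, forces in N, time in s.
With the tool pointing down it reaches from about 0.4 to 0.9 m from the base axis. Payload 5.6 kg.
Tool frame: the origin (TCP) lies midway between the tips of the shut fingers; the grasp point (between the pads) lies 19 mm behind it (manip.grip_point_offset is the distance from the TCP to the grasp point, in m); z points along the fingers, y is the line along which they close (so a half turn about z gives the same grasp; the last joint's range is limited). The gripper opens to 92 mm and grips with 3 to 60 N. Pads are 20 mm wide; open, the fingers measure 128 mm over their backs; the gripper's body (75 mm by 189 mm) begins 69 mm behind the grasp point.
Start: joints at [-66.75, 26.786, -0.665, 91.828, 0.344, 61.387, -3.226], TCP at [0.282, 0.586, 0.215] pointing down, gripper open.
Joint ranges: [-144.91, 144.91], [-17.63, 115.5], [-89.93, 88.59], [15.96, 139.68], [-74.01, 254.01], [8.47, 105.57], [-167.45, 167.45]. Speed limits (degrees/s): [147.25, 147.25, 180, 180, 180, 180, 180].

### API

Orientations are given as [roll, pitch, yaw] about the fixed x, y, z axes, in that order (R = Rz(yaw) Ry(pitch) Rx(roll)).
In Python, from cell import manip gives the robot as it stands.
- The arm moves only by the tool send_rows, never from a script. Its argument "moves" is a list of rows, each a list of 4 numbers: the shift along the tool's x, y, z in m, then the turn about the tool's z in degrees. In form: [[x, y, z, spin], ...]. A call has exactly 8 rows; each row shifts and turns the commanded pose from where the row before left it, along the tool's axes as they then stand; what a row does not reach is not made up. A row lasts 1/12 s, in which the tool goes at most 41.7 mm and 7.16 degrees, less where a joint would pass 70% of its speed; a pose out of reach is approached as far as the arm can. A call with a gripper value outside its range is refused whole. "gripper" is the finger opening in m, from 0 to 0.0919, set as the call begins (left out, the last holds). The fingers move at their own pace and stop on an object; "force" is the grip in N (left out, the last holds). Time passes only in rows, so rows that do not move let the fingers close, or fill a call up. It gives the time, the measured TCP pose, the force, the opening and the grip force at its end, in the units of the state.
- manip.observe(): the state, without advancing time (a new reading comes with each control period).
- manip.capture(name): name is "scene" or "top" or "wrist"; returns the picture (480x640x3 uint8, red, green, blue); there is no depth.
- manip.get_calibration(name): a dict with "fov_y" (degrees; the focal length in pixels is half the picture's height over the tangent of half this angle, whatever the lens; pixels are square), "cx", "cy" (the principal point, pixels), "R" (3x3) and "t" (3): a world point X has camera coordinates R X + t; the wrist camera has in their place "T_tool_cam" (4x4, takes a point from camera to tool coordinates, whose origin is the TCP and whose axes are the flange's). Camera axes: x right, y down, z forward; pixel columns grow to the right and rows downward; lengths in m; the calibration is good to about 2 mm. The wrist camera is an equidistant fisheye: a pixel r from the principal point sees the ray r / f radians off the axis. A picture is of the moment at which its call begins: read the wrist's pose just before it. get_calibration takes no time and is no camera call.
- manip.sign_off(): hands the job in; it is judged then, once.
The state is a dict: "t": time; "q": joint angles; "dq": joint speeds; "joint_efforts": joint torques, N m; "position": TCP position; "ee_rot": TCP orientation; "wrist_force": force on the tool from outside, world axes, zero at the start; "wrist_torque": the same for the moment, N m; "finger_gap": finger opening in m; "gripper_force": force on a finger pad.
Only numpy, scipy, OpenCV 4.12 (cv2) and the standard library are available. Lean on these libraries where they do the work, as an engineer would, in place of code of your own. Each camera call takes 0.05 s, during which the arm holds its last target. There are 200 camera calls.

## Working session

There is one attempt and no reset: what is moved stays moved. The work goes in short steps, Python scripts to look and compute and a tool call to move; the robot and the scene stay as the last step left them, time stands still between calls to the robot, and variables do not carry over. Pictures are saved under pics/ and viewed, at most 14 in all, crops included, and the job is handed in when it is done.

Besides the shell and the picture viewer there is one more tool, called after "Request:" by a JSON object that holds its "fn" and its "kwargs". send_rows: Moves the arm, as the interface text tells. Its arguments: {"type":"object","properties":{"moves":{"type":"array"},"gripper":{"type":"number"},"force":{"type":"number"}},"required":["moves"]}

```bash
mkdir -p pics
python3 - <<'E'
from cell import manip
import cv2
for n in("scene","top"):
    im=manip.capture(n); cv2.imwrite(f"pics/{n}0.png",im[:,:,::-1])
    c=manip.get_calibration(n); print(n,c)
print(manip.observe()); print(manip.get_calibration("wrist"), manip.grip_point_offset)
E
```

```text
scene {'fov_y': 47.55118009583467, 'cx': 323.3040255782182, 'cy': 238.76042956492816, 'R': array([[ 0.83764834, -0.54616273,  0.00717898],
       [-0.30802343, -0.48318713, -0.81954363],
       [ 0.45107298,  0.68427806, -0.57297182]]), 't': array([-0.43827348,  0.19436288,  1.06172239])}
top {'fov_y': 57.72949365110859, 'cx': 316.47876465947724, 'cy': 235.95742938429106, 'R': array([[ 0.0175991 , -0.9995893 , -0.02261623],
       [-0.98319313, -0.01319051, -0.18209143],
       [ 0.18171832,  0.02544076, -0.98302147]]), 't': array([-0.01450324,  0.48896736,  1.09771014])}
{'t': 0.1, 'q': array([-66.74948602,  26.83010219,  -0.66433474,  91.87231346,
         0.34400269,  61.38659682,  -3.2268327 ]), 'dq': array([ 0.05439469, -0.09907826, -0.05492633, -0.16994817, -0.01704653,
       -0.15131873, -0.00620767]), 'joint_efforts': array([ 6.71127527e-04, -5.21641016e+01, -1.27682029e-02, -2.44363636e+01,
       -5.67958492e-02,  1.41484247e-02,  6.79635377e-05]), 'position': array([0.28187476, 0.58515395, 0.21376931]), 'ee_rot': array([-1.79913213e+02,  6.79513725e-03,  1.54280683e+02]), 'wrist_force': array([-0.19833235, -0.47358686,  0.50588754]), 'wrist_torque': array([-0.05755302, -0.01346413, -0.00385776]), 'gripper_force': 0.0, 'finger_gap': 0.09198468361411156}
{'fov_y': 65.70646984690485, 'cx': 313.4073239226212, 'cy': 243.87630010329067, 'T_tool_cam': array([[-7.15552276e-04, -9.63456497e-01, -2.67863895e-01,
         7.58166669e-02],
       [ 9.99999486e-01, -8.81645188e-04,  4.99786940e-04,
        -6.22492104e-04],
       [-7.17683888e-04, -2.67863399e-01,  9.63456633e-01,
        -1.70095486e-01],
       [ 0.00000000e+00,  0.00000000e+00,  0.00000000e+00,
         1.00000000e+00]])} 0.0187
```

View pics/scene0.png

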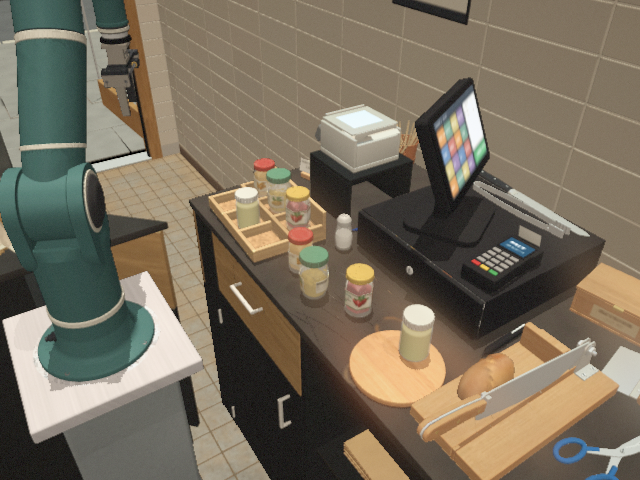

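View pics/top0.png

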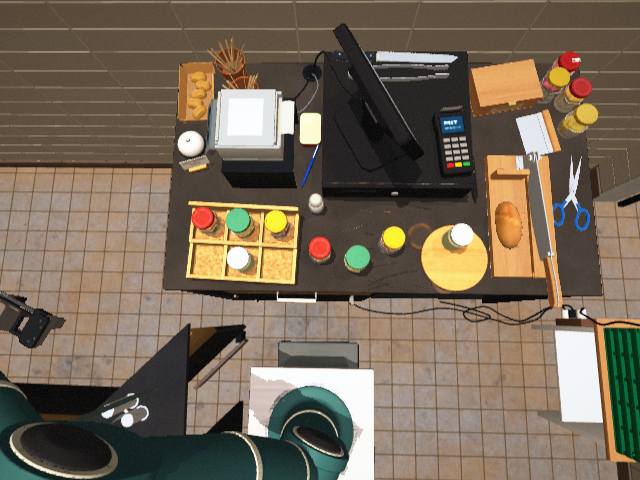

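Both pictures show the layout. In the top view the back row runs honey (203,218), spread (239,222), jam (276,223). The white lid in the rack is at (239,258), the loose lids are at (320,249), (357,258) and (393,238), and the board is at about (454,257) with its jar at (460,236). I'll enlarge for closer readings.

Run:
```python
import cv2
im=cv2.imread("pics/top0.png")
a=cv2.resize(im[190:300,175:310],None,fx=5,fy=5,interpolation=cv2.INTER_CUBIC);cv2.imwrite("pics/c1.png",a)
a=cv2.resize(im[200:300,300:495],None,fx=4,fy=4,interpolation=cv2.INTER_CUBIC);cv2.imwrite("pics/c2.png",a)
```

```text
(no output)
```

View pics/c1.png

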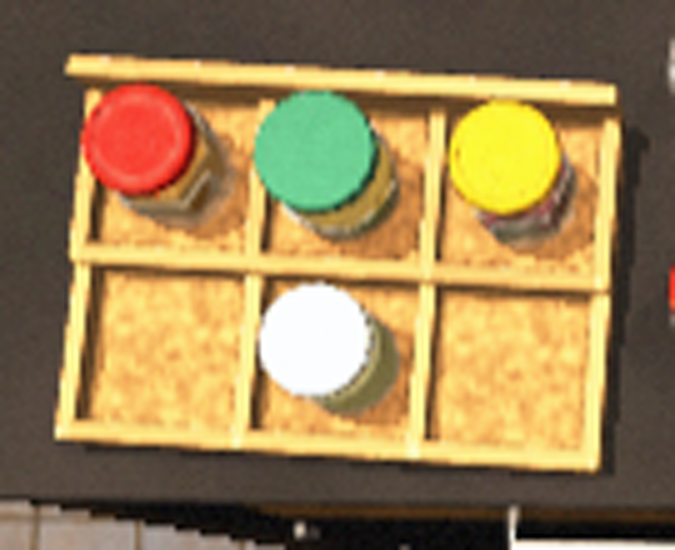

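View pics/c2.png

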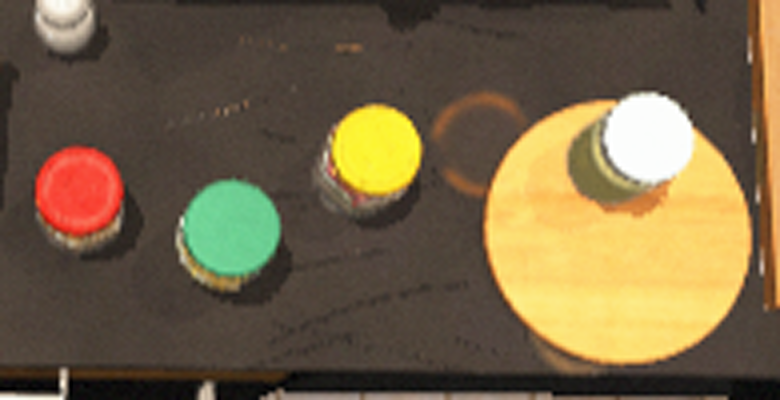

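The crops give lid centres and rack wall junctions, which I'm projecting at their known heights.

```bash
cat > h.py <<'E'
import numpy as np
from cell import manip
C=manip.get_calibration("top")
def pix(u,v,z,C=C):
    f=240/np.tan(np.radians(C["fov_y"]/2))
    d=C["R"].T@np.array([(u-C["cx"])/f,(v-C["cy"])/f,1]); o=-C["R"].T@C["t"]
    return (o+d*(z-o[2])/d[2])[:2]
a=lambda u,v:(u/5+174.6,v/5+189.6)
b=lambda u,v:(u/4+299.6,v/4+199.6)
E
python3 - <<'E'
from h import *
L=[((66,431),-.092,.138,.036),((242,440),-.092,.046,.036),((416,450),-.092,-.046,.036),((591,461),-.092,-.138,.036),
((80,255),0,.138,.048),((255,266),0,.046,.048),((428,272),0,-.046,.048),((602,286),0,-.138,.048)]
P=np.array([pix(*a(*l[0]),l[3]) for l in L]);Q=np.array([l[1:3] for l in L])
pc,qc=P.mean(0),Q.mean(0);H=(Q-qc).T@(P-pc)
th=np.arctan2(H[0,1]-H[1,0],H[0,0]+H[1,1]);R=np.array([[np.cos(th),-np.sin(th)],[np.sin(th),np.cos(th)]])
t=pc-R@qc; print("rack",t,np.degrees(th)); print("res mm",((P-(Q@R.T+t))*1e3).round(1).tolist())
for n,y in(("honey",.092),("spread",0),("jam",-.092)): print("pocket",n,(R@[-.046,y]+t).round(4))
for n,p,z in(("sh",(137,139),.121),("ss",(315,151),.135),("sj",(504,157),.127),("kitchen",(316,341),.107)):
    w=pix(*a(*p),z);print(n,w.round(4),"rackframe",(R.T@(w-t)).round(4))
for n,p,z in(("honey",(79,191),.091),("spread",(231,228),.105),("jam",(376,149),.097),("boardjar",(648,138),.108),("board",(618,231),.013)): print(n,pix(*b(*p),z).round(4))
E
```

```text
rack [0.46621446 0.18596843] -2.4787275293423097
res mm [[-0.1, 0.5], [0.6, -0.4], [0.8, 0.1], [0.5, 0.6], [-0.5, -0.1], [-1.1, -1.0], [0.9, -0.2], [-1.2, 0.4]]
pocket honey [0.4242 0.2799]
pocket spread [0.4203 0.188 ]
pocket jam [0.4163 0.096 ]
sh [0.518  0.2759] rackframe [0.0479 0.0921]
ss [0.51  0.184] rackframe [ 0.0438 -0.0001]
sj [0.5099 0.0924] rackframe [ 0.0477 -0.0916]
kitchen [0.4203 0.1846] rackframe [-0.0459 -0.0034]
honey [ 0.4517 -0.0158]
spread [ 0.4278 -0.1098]
jam [ 0.4798 -0.2004]
boardjar [ 0.4869 -0.3654]
board [ 0.4422 -0.3725]
```

Residuals are about 1 mm and the stock jars land at their expected rack coordinates. All grasps will close along the rack's y axis (yaw 177.5). The kitchen jar goes first.

Request:
{"fn": "send_rows", "kwargs": {"moves": [[-0.028,-0.028,0,0],[-0.028,-0.028,0,0],[-0.028,-0.028,0,0],[-0.028,-0.028,0,0],[-0.028,-0.028,0,0],[-0.028,-0.028,0,0],[-0.028,-0.028,0,0],[-0.028,-0.028,0,0]], "gripper": 0.085, "force": 25}}

```text
t: 0.77
position: [0.3867, 0.2845, 0.2144]
ee_rot: [-180.0, -0.0, 154.3]
wrist_force: [0.7, -0.2, -0.6]
finger_gap: 0.085
gripper_force: 0.0
```

Request:
{"fn": "send_rows", "kwargs": {"moves": [[-0.025,-0.0255,0,0],[-0.025,-0.0255,0,0],[-0.025,-0.0255,0,0],[0,0,0,-5.8],[0,0,0,-5.8],[0,0,0,-5.8],[0,0,0,-5.8],[0,0,0,0]]}}

```text
t: 1.43
position: [0.4208, 0.1849, 0.2144]
ee_rot: [-180.0, -0.0, 177.6]
wrist_force: [-0.8, -0.5, -0.1]
finger_gap: 0.0852
gripper_force: 0.0
```

Run:
```python
from cell import manip
import cv2
im=manip.capture("wrist"); cv2.imwrite("pics/w1.png",im[:,:,::-1])
```

```text
(no output)
```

View pics/w1.png

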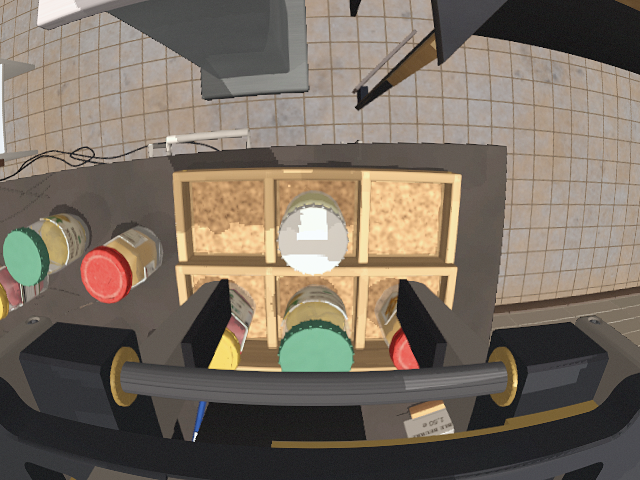

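The wrist view has the white lid centred at (313,240), mid-way between the fingers at columns 225 and 405. I'll project it at lid height to check x.

```bash
cat >> h.py <<'E'
from scipy.spatial.transform import Rotation as Ro
def wpix(u,v,z,s=None):
    s=s or manip.observe(); C=manip.get_calibration("wrist"); f=240/np.tan(np.radians(C["fov_y"]/2))
    d=np.array([u-C["cx"],v-C["cy"]]);r=np.hypot(*d);t=r/f
    d=np.r_[d/max(r,1e-9)*np.sin(t),np.cos(t)]
    Rt=Ro.from_euler("xyz",s["ee_rot"],degrees=True).as_matrix();T=C["T_tool_cam"]
    o=Rt@T[:3,3]+s["position"];d=Rt@T[:3,:3]@d
    return (o+d*(z-o[2])/d[2])[:2]
E
python3 - <<'E'
from h import *
print("kitchen",wpix(313,240,.107)); print("ss",wpix(316,350,.135)) 
# front pocket wall junctions
for p,x,y,z in(((270,175),-.092,-.046,.036),((363,174),-.092,.046,.036),((269,267),0,-.046,.048),((362,267),0,.046,.048)): print(wpix(*p,z),x,y)
E
```

```text
kitchen [0.41890131 0.18439812]
ss [0.50017059 0.18290763]
[0.37270001 0.1460796 ] -0.092 -0.046
[0.37576473 0.23349472] -0.092 0.046
[0.45946228 0.14006928] 0 -0.046
[0.46369997 0.2295053 ] 0 0.046
```

Request:
{"fn": "send_rows", "kwargs": {"moves": [[0.001,0,0.03,0],[0,0,0.03,0],[0,0,0.03,0],[0,0,0.027,0],[0,0,0.02,0],[0,0,0.013,0],[0,0,0.007,0],[0,0,0,0]]}}

```text
t: 2.15
position: [0.4191, 0.1847, 0.0563]
ee_rot: [-179.9, -0.1, 177.4]
wrist_force: [1.0, 0.4, -0.3]
finger_gap: 0.0852
gripper_force: 0.0
```

Request:
{"fn": "send_rows", "kwargs": {"moves": [[0,0,0,0],[0,0,0,0],[0,0,0,0],[0,0,0,0],[0,0,0,0],[0,0,0,0],[0,0,0,0],[0,0,0,0]], "gripper": 0.04, "force": 25}}

```text
t: 2.82
position: [0.4206, 0.1852, 0.0584]
ee_rot: [180.0, 0.1, 177.5]
wrist_force: [-1.4, -1.2, 6.3]
finger_gap: 0.0572
gripper_force: 25.0
```

Request:
{"fn": "send_rows", "kwargs": {"moves": [[0,0,-0.005,0],[0,0,-0.01,0],[0,0,-0.02,0],[0,0,-0.025,0],[0,0,-0.025,0],[0,0,-0.025,0],[0,0,-0.025,0],[0,0,-0.02,0]]}}

```text
t: 3.48
position: [0.42, 0.1852, 0.215]
ee_rot: [179.9, 0.1, 177.5]
wrist_force: [1.2, 0.0, -3.1]
finger_gap: 0.0573
gripper_force: 25.0
```

Request:
{"fn": "send_rows", "kwargs": {"moves": [[0,-0.015,0,0],[0,-0.03,0,0],[0,-0.04,0,0],[0,-0.04,0,0],[0,-0.04,0,0],[0,-0.04,0,0],[0,-0.04,0,0],[0,-0.04,0,0]]}}

```text
t: 4.15
position: [0.4066, -0.1012, 0.2132]
ee_rot: [179.9, 0.0, 177.5]
wrist_force: [1.5, 0.1, -3.0]
finger_gap: 0.0571
gripper_force: 25.0
```

Request:
{"fn": "send_rows", "kwargs": {"moves": [[-0.001,-0.04,0,0],[-0.001,-0.04,0,0],[-0.001,-0.04,0,0],[-0.001,-0.04,0,0],[-0.001,-0.04,0,0],[0,-0.035,0,0],[0,-0.025,0,0],[0,-0.014,0,0]]}}

```text
t: 4.82
position: [0.3991, -0.3769, 0.213]
ee_rot: [-179.9, -0.0, 177.3]
wrist_force: [-0.6, -0.3, -2.3]
finger_gap: 0.0572
gripper_force: 25.0
```

Request:
{"fn": "send_rows", "kwargs": {"moves": [[-0.002,0.002,0.015,0],[0,0,0.03,0],[0,0,0.03,0],[0,0,0.03,0],[0,0,0.02,0],[0,0,0.013,0],[0,0,0.007,0],[0,0,0,0]]}}

```text
t: 5.48
position: [0.4022, -0.3711, 0.0669]
ee_rot: [179.9, -0.1, 177.5]
wrist_force: [-0.7, -0.5, -2.5]
finger_gap: 0.0571
gripper_force: 25.0
```

Request:
{"fn": "send_rows", "kwargs": {"moves": [[0,0,0.002,0],[0,0,0.002,0],[0,0,0.001,0],[0,0,0.001,0],[0,0,0.001,0],[0,0,0.001,0],[0,0,0,0],[0,0,0,0]]}}

```text
t: 6.15
position: [0.4026, -0.3716, 0.0596]
ee_rot: [180.0, 0.0, 177.5]
wrist_force: [0.9, 1.0, -2.5]
finger_gap: 0.0574
gripper_force: 25.0
```

Request:
{"fn": "send_rows", "kwargs": {"moves": [[0,0,0.001,0],[0,0,0.0005,0],[0,0,0.0005,0],[0,0,0.0005,0],[0,0,0,0],[0,0,0,0],[0,0,0,0],[0,0,0,0]]}}

```text
t: 6.82
position: [0.4027, -0.3718, 0.0593]
ee_rot: [179.9, 0.1, 177.5]
wrist_force: [-4.7, 4.5, 18.3]
finger_gap: 0.0576
gripper_force: 25.0
```

Contact is made, so I'll open and rise.

Request:
{"fn": "send_rows", "kwargs": {"moves": [[0,0,0,0],[0,0,0,0],[0,0,0,0],[0,0,0,0],[0,0,-0.01,0],[0,0,-0.02,0],[0,0,-0.03,0],[0,0,-0.04,0]], "gripper": 0.085}}

```text
t: 7.48
position: [0.4011, -0.3705, 0.1567]
ee_rot: [179.9, -0.3, 177.5]
wrist_force: [0.1, -0.6, 1.0]
finger_gap: 0.0852
gripper_force: 0.0
```

Run:
```python
from cell import manip
import cv2
im=manip.capture("top"); cv2.imwrite("pics/t2.png",cv2.resize(im[190:310,290:500,::-1],None,fx=3.5,fy=3.5,interpolation=cv2.INTER_CUBIC))
```

```text
(no output)
```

View pics/t2.png

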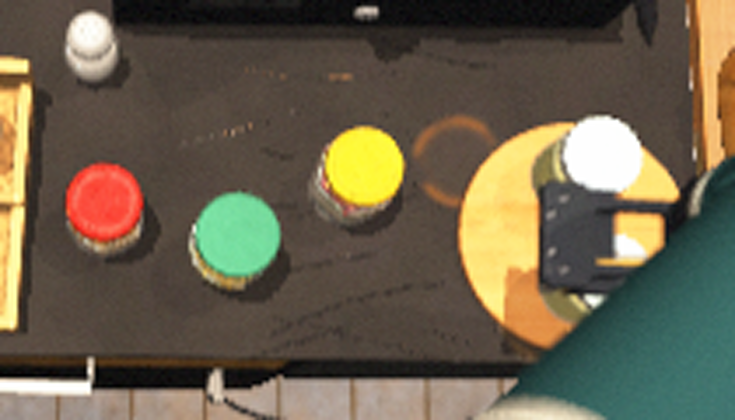

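The board jar and the placed jar both stand, the board hasn't moved and the loose jars are where they were (spread lid at (238,235) in the crop). Next is the spread jar.

Request:
{"fn": "send_rows", "kwargs": {"moves": [[0,0,-0.03,0],[-0.002,0.03,-0.01,0],[-0.002,0.04,0,0],[-0.002,0.04,0,0],[-0.003,0.04,0,0],[-0.003,0.04,0,0],[-0.002,0.04,0,0],[-0.001,0.031,0,0]]}}

```text
t: 8.2
position: [0.4292, -0.1085, 0.1977]
ee_rot: [180.0, 0.1, 177.6]
wrist_force: [0.3, -0.4, -0.6]
finger_gap: 0.0851
gripper_force: 0.0
```

Run:
```python
from cell import manip
import cv2
im=manip.capture("wrist"); cv2.imwrite("pics/w2.png",im[:,:,::-1])
```

```text
(no output)
```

View pics/w2.png

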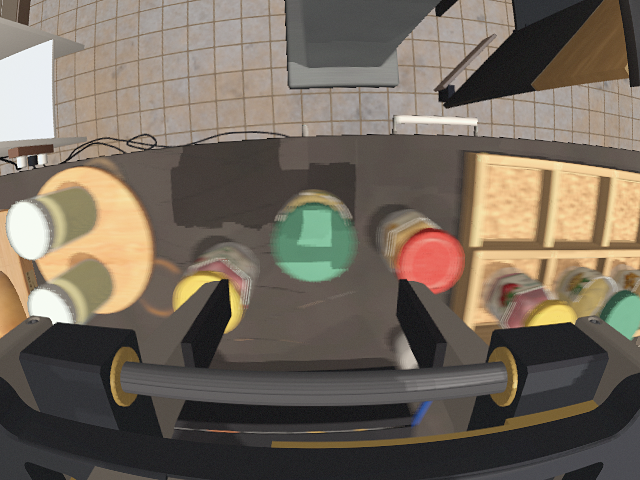

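The wrist view has the green lid centred at (314,240) between the fingers, with honey and jam clear of them.

Request:
{"fn": "send_rows", "kwargs": {"moves": [[0.001,-0.001,0.02,0],[0,0,0.03,0],[0,0,0.03,0],[0,0,0.027,0],[0,0,0.02,0],[0,0,0.014,0],[0,0,0.007,0],[0,0,0,0]], "gripper": 0.079}}

```text
t: 8.92
position: [0.4272, -0.1128, 0.0482]
ee_rot: [-180.0, -0.1, 177.5]
wrist_force: [-0.0, 0.3, 0.5]
finger_gap: 0.0793
gripper_force: 0.0
```

Request:
{"fn": "send_rows", "kwargs": {"moves": [[0,0,0,0],[0,0,0,0],[0,0,0,0],[0,0,0,0],[0,0,0,0],[0,0,0,0],[0,0,0,0],[0,0,0,0]], "gripper": 0.04}}

```text
t: 9.58
position: [0.4289, -0.1124, 0.05]
ee_rot: [180.0, 0.1, 177.5]
wrist_force: [-0.9, 1.0, 7.1]
finger_gap: 0.059
gripper_force: 25.0
```

Request:
{"fn": "send_rows", "kwargs": {"moves": [[0,0,-0.005,0],[0,0,-0.01,0],[0,0,-0.02,0],[0,0,-0.025,0],[0,0,-0.03,0],[0,0,-0.03,0],[0,0,-0.025,0],[0,0,-0.015,0]]}}

```text
t: 10.25
position: [0.4285, -0.1129, 0.2122]
ee_rot: [180.0, 0.2, 177.4]
wrist_force: [0.5, -1.3, -2.7]
finger_gap: 0.0592
gripper_force: 25.0
```

Request:
{"fn": "send_rows", "kwargs": {"moves": [[0.002,0.02,0,0],[0.003,0.035,0,0],[0.003,0.04,0,0],[0.003,0.04,0,0],[0.003,0.04,0,0],[0.003,0.04,0,0],[0.003,0.04,0,0],[0.0025,0.03,0,0]]}}

```text
t: 10.92
position: [0.417, 0.1762, 0.2097]
ee_rot: [180.0, 0.0, 177.6]
wrist_force: [0.8, -0.4, -2.8]
finger_gap: 0.0593
gripper_force: 25.0
```

Request:
{"fn": "send_rows", "kwargs": {"moves": [[0,0.015,0,0],[0,0,0.005,0],[0,0,0.015,0],[0,0,0.02,0],[0,0,0.02,0],[0,0,0.02,0],[0,0,0.01,0],[0,0,0,0]]}}

```text
t: 11.58
position: [0.4171, 0.1863, 0.1174]
ee_rot: [-179.8, -0.2, 177.4]
wrist_force: [-0.4, -0.5, -3.3]
finger_gap: 0.0593
gripper_force: 25.0
```

Request:
{"fn": "send_rows", "kwargs": {"moves": [[-0.001,0.001,0.01,0],[0,0,0.012,0],[0,0,0.012,0],[0,0,0.008,0],[0,0,0.004,0],[0,0,0.002,0],[0,0,0.001,0],[0,0,0,0]]}}

```text
t: 12.25
position: [0.42, 0.1893, 0.0704]
ee_rot: [180.0, 0.0, 177.5]
wrist_force: [-0.6, 0.1, -2.6]
finger_gap: 0.0592
gripper_force: 25.0
```

Request:
{"fn": "send_rows", "kwargs": {"moves": [[0,0,0.001,0],[0,0,0.001,0],[0,0,0.001,0],[0,0,0.001,0],[0,0,0.001,0],[0,0,0.001,0],[0,0,0,0],[0,0,0,0]]}}

```text
t: 12.92
position: [0.4197, 0.1892, 0.064]
ee_rot: [-180.0, -0.0, 177.5]
wrist_force: [-0.2, -0.1, -2.3]
finger_gap: 0.0592
gripper_force: 25.0
```

Request:
{"fn": "send_rows", "kwargs": {"moves": [[0,0,0.001,0],[0,0,0.001,0],[0,0,0.0005,0],[0,0,0.0005,0],[0,0,0,0],[0,0,0,0],[0,0,0,0],[0,0,0,0]]}}

```text
t: 13.58
position: [0.42, 0.1893, 0.062]
ee_rot: [180.0, 0.0, 177.5]
wrist_force: [-3.2, -1.0, 8.8]
finger_gap: 0.0591
gripper_force: 25.0
```

Request:
{"fn": "send_rows", "kwargs": {"moves": [[0,0,0,0],[0,0,0,0],[0,0,0,0],[0,0,0,0],[0,0,-0.02,0],[0,0,-0.035,0],[0,0,-0.04,0],[0,0,-0.04,0]], "gripper": 0.076}}

```text
t: 14.25
position: [0.4191, 0.1886, 0.1972]
ee_rot: [-179.9, -0.1, 177.5]
wrist_force: [1.1, 2.1, -0.5]
finger_gap: 0.0761
gripper_force: 0.0
```

Request:
{"fn": "send_rows", "kwargs": {"moves": [[-0.007,-0.02,0,0],[-0.007,-0.035,0,0],[-0.007,-0.039,0,0],[-0.007,-0.039,0,0],[-0.007,-0.039,0,0],[-0.0065,-0.031,0,0],[0,0,0,0],[0,0,0,0]], "gripper": 0.085}}

```text
t: 14.92
position: [0.4523, -0.017, 0.1961]
ee_rot: [-180.0, 0.0, 177.2]
wrist_force: [-0.7, 0.7, -0.3]
finger_gap: 0.0849
gripper_force: 0.0
```

Run:
```python
from cell import manip
import cv2
im=manip.capture("wrist"); cv2.imwrite("pics/w3.png",im[:,:,::-1])
```

```text
(no output)
```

View pics/w3.png

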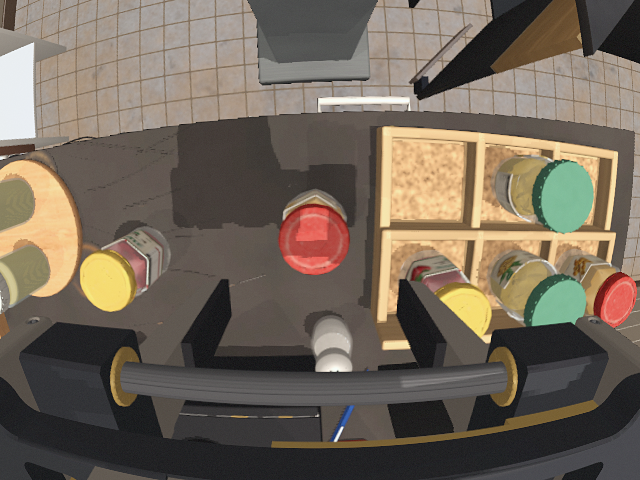

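The wrist view has the red lid centred at (314,240), the spread jar standing in the middle front pocket, and the rack wall close on the right. I'll use a narrower opening for this one.

Request:
{"fn": "send_rows", "kwargs": {"moves": [[0,0,0,0],[0,0,0.03,0],[0,0,0.035,0],[0,0,0.035,0],[0,0,0.027,0],[0,0,0.017,0],[0,0,0.008,0],[0,0,0,0]], "gripper": 0.073}}

```text
t: 15.63
position: [0.451, -0.0142, 0.0426]
ee_rot: [-180.0, -0.2, 177.6]
wrist_force: [-0.3, -0.4, 0.7]
finger_gap: 0.0731
gripper_force: 0.0
```

Request:
{"fn": "send_rows", "kwargs": {"moves": [[0,0,0,0],[0,0,0,0],[0,0,0,0],[0,0,0,0],[0,0,0,0],[0,0,0,0],[0,0,0,0],[0,0,0,0]], "gripper": 0.04}}

```text
t: 16.3
position: [0.4535, -0.0156, 0.0452]
ee_rot: [180.0, 0.2, 177.5]
wrist_force: [0.5, -1.7, 7.6]
finger_gap: 0.0556
gripper_force: 25.0
```

Request:
{"fn": "send_rows", "kwargs": {"moves": [[0,0,-0.005,0],[0,0,-0.01,0],[0,0,-0.02,0],[0,0,-0.025,0],[0,0,-0.03,0],[0,0,-0.035,0],[0,0,-0.03,0],[0,0,-0.015,0]]}}

```text
t: 16.97
position: [0.4531, -0.0154, 0.2179]
ee_rot: [179.9, 0.3, 177.5]
wrist_force: [0.3, 0.4, -5.4]
finger_gap: 0.0554
gripper_force: 25.0
```

Request:
{"fn": "send_rows", "kwargs": {"moves": [[0.003,0.02,0,0],[0.006,0.035,0,0],[0.006,0.04,0,0],[0.006,0.04,0,0],[0.006,0.04,0,0],[0.006,0.04,0,0],[0.006,0.04,0,0],[0.0035,0.025,0,0]]}}

```text
t: 17.63
position: [0.4199, 0.2703, 0.2144]
ee_rot: [179.9, -0.0, 177.7]
wrist_force: [-0.3, 0.2, -4.6]
finger_gap: 0.0551
gripper_force: 25.0
```

Request:
{"fn": "send_rows", "kwargs": {"moves": [[0,0.014,0,0],[0,0,0.005,0],[0,0,0.015,0],[0,0,0.02,0],[0,0,0.02,0],[0,0,0.02,0],[0,0,0.01,0],[0,0,0,0]]}}

```text
t: 18.3
position: [0.4214, 0.2775, 0.122]
ee_rot: [-179.8, -0.2, 177.4]
wrist_force: [-0.2, -0.3, -3.3]
finger_gap: 0.0554
gripper_force: 25.0
```

Request:
{"fn": "send_rows", "kwargs": {"moves": [[-0.001,0.002,0.012,0],[0,0,0.014,0],[0,0,0.013,0],[0,0,0.009,0],[0,0,0.005,0],[0,0,0.003,0],[0,0,0.001,0],[0,0,0,0]]}}

```text
t: 18.97
position: [0.4242, 0.2823, 0.0674]
ee_rot: [180.0, 0.0, 177.5]
wrist_force: [0.2, 0.0, -3.7]
finger_gap: 0.055
gripper_force: 25.0
```

Request:
{"fn": "send_rows", "kwargs": {"moves": [[0,0,0.001,0],[0,0,0.001,0],[0,0,0.001,0],[0,0,0.001,0],[0,0,0.001,0],[0,0,0.001,0],[0,0,0,0],[0,0,0,0]]}}

```text
t: 19.63
position: [0.4238, 0.2821, 0.061]
ee_rot: [-180.0, -0.0, 177.5]
wrist_force: [-0.0, -0.3, -4.8]
finger_gap: 0.0555
gripper_force: 25.0
```

Request:
{"fn": "send_rows", "kwargs": {"moves": [[0,0,0.001,0],[0,0,0.001,0],[0,0,0.001,0],[0,0,0.0005,0],[0,0,0.0005,0],[0,0,0,0],[0,0,0,0],[0,0,0,0]]}}

```text
t: 20.3
position: [0.4239, 0.282, 0.0574]
ee_rot: [180.0, 0.0, 177.5]
wrist_force: [-1.0, -1.3, 0.7]
finger_gap: 0.0554
gripper_force: 25.0
```

Request:
{"fn": "send_rows", "kwargs": {"moves": [[0,0,0.0005,0],[0,0,0.0005,0],[0,0,0,0],[0,0,0,0],[0,0,0,0],[0,0,0,0],[0,0,0,0],[0,0,0,0]]}}

```text
t: 20.97
position: [0.4241, 0.282, 0.0573]
ee_rot: [180.0, 0.0, 177.5]
wrist_force: [-3.5, -4.0, 11.5]
finger_gap: 0.0557
gripper_force: 25.0
```

Request:
{"fn": "send_rows", "kwargs": {"moves": [[0,0,0,0],[0,0,0,0],[0,0,0,0],[0,0,0,0],[0,0,-0.02,0],[0,0,-0.035,0],[0,0,-0.04,0],[0,0,-0.04,0]], "gripper": 0.071}}

```text
t: 21.63
position: [0.4234, 0.2817, 0.1921]
ee_rot: [-179.9, -0.1, 177.5]
wrist_force: [1.5, 0.3, 0.3]
finger_gap: 0.0709
gripper_force: 0.0
```

Request:
{"fn": "send_rows", "kwargs": {"moves": [[-0.003,-0.02,0,0],[-0.006,-0.035,0,0],[-0.006,-0.04,0,0],[-0.006,-0.04,0,0],[-0.006,-0.04,0,0],[-0.006,-0.04,0,0],[-0.006,-0.04,0,0],[-0.006,-0.04,0,0]], "gripper": 0.085}}

```text
t: 22.3
position: [0.4558, -0.0163, 0.1913]
ee_rot: [180.0, 0.1, 177.5]
wrist_force: [1.7, 0.2, -0.3]
finger_gap: 0.085
gripper_force: 0.0
```

Request:
{"fn": "send_rows", "kwargs": {"moves": [[-0.006,-0.04,0,0],[-0.006,-0.04,0,0],[-0.006,-0.04,0,0],[-0.006,-0.035,0,0],[-0.005,-0.02,0,0],[-0.003,-0.009,0,0],[0,0,0,0],[0,0,0,0]]}}

```text
t: 22.97
position: [0.4796, -0.1987, 0.1907]
ee_rot: [180.0, -0.0, 177.5]
wrist_force: [-0.3, 0.3, -0.4]
finger_gap: 0.085
gripper_force: 0.0
```

Run:
```python
from cell import manip
import cv2
im=manip.capture("wrist"); cv2.imwrite("pics/w4.png",im[:,:,::-1])
```

```text
(no output)
```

View pics/w4.png

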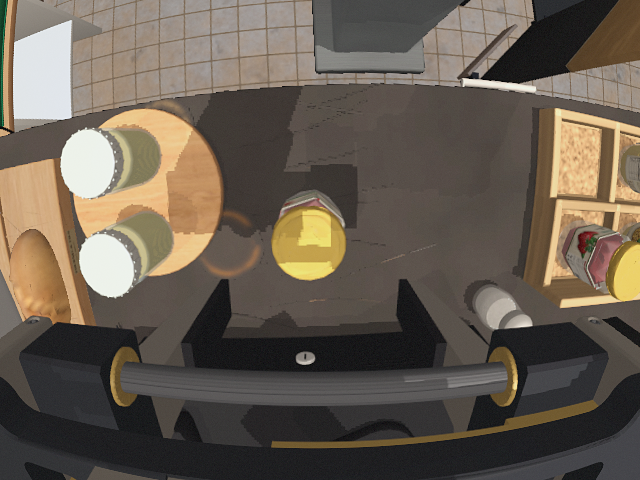

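The wrist view has the yellow lid centred at (309,243), about 2 mm to −y of the tool. Both white-lidded jars stand on the board.

Request:
{"fn": "send_rows", "kwargs": {"moves": [[-0.001,-0.0025,0.01,0],[0,0,0.025,0],[0,0,0.03,0],[0,0,0.03,0],[0,0,0.025,0],[0,0,0.016,0],[0,0,0.008,0],[0,0,0,0]], "gripper": 0.08}}

```text
t: 23.68
position: [0.4793, -0.2008, 0.0451]
ee_rot: [179.9, -0.2, 177.6]
wrist_force: [0.1, 0.7, -0.3]
finger_gap: 0.0801
gripper_force: 0.0
```

Request:
{"fn": "send_rows", "kwargs": {"moves": [[0,0,0,0],[0,0,0,0],[0,0,0,0],[0,0,0,0],[0,0,0,0],[0,0,0,0],[0,0,0,0],[0,0,0,0]], "gripper": 0.04}}

```text
t: 24.35
position: [0.4815, -0.2026, 0.0482]
ee_rot: [-180.0, 0.1, 177.5]
wrist_force: [-0.3, 0.8, 7.0]
finger_gap: 0.0564
gripper_force: 24.6
```

Request:
{"fn": "send_rows", "kwargs": {"moves": [[0,0,-0.005,0],[0,0,-0.01,0],[0,0,-0.02,0],[0,0,-0.025,0],[0,0,-0.03,0],[0,0,-0.035,0],[0,0,-0.03,0],[0,0,-0.015,0]]}}

```text
t: 25.02
position: [0.4816, -0.2032, 0.2212]
ee_rot: [-180.0, 0.3, 177.4]
wrist_force: [1.1, -0.0, -3.0]
finger_gap: 0.0563
gripper_force: 24.7
```

Request:
{"fn": "send_rows", "kwargs": {"moves": [[0.006,0.02,0,0],[0.01,0.035,0,0],[0.011,0.039,0,0],[0.011,0.039,0,0],[0.011,0.039,0,0],[0.011,0.039,0,0],[0.011,0.039,0,0],[0.006,0.025,0,0]]}}

```text
t: 25.68
position: [0.4137, 0.0791, 0.2175]
ee_rot: [179.9, -0.0, 177.7]
wrist_force: [0.3, 0.1, -2.7]
finger_gap: 0.0565
gripper_force: 24.7
```

Request:
{"fn": "send_rows", "kwargs": {"moves": [[0.002,0.021,0,0],[0,0,0.005,0],[0,0,0.015,0],[0,0,0.02,0],[0,0,0.02,0],[0,0,0.02,0],[0,0,0.01,0],[0,0,0,0]]}}

```text
t: 26.35
position: [0.4128, 0.0955, 0.1253]
ee_rot: [-179.9, -0.2, 177.4]
wrist_force: [-0.3, 0.8, -2.6]
finger_gap: 0.0563
gripper_force: 24.7
```

Request:
{"fn": "send_rows", "kwargs": {"moves": [[-0.001,0,0.012,0],[0,0,0.014,0],[0,0,0.013,0],[0,0,0.008,0],[0,0,0.005,0],[0,0,0.003,0],[0,0,0.001,0],[0,0,0,0]]}}

```text
t: 27.02
position: [0.416, 0.0968, 0.0714]
ee_rot: [180.0, 0.0, 177.5]
wrist_force: [0.3, 0.2, -2.5]
finger_gap: 0.0562
gripper_force: 24.7
```

Request:
{"fn": "send_rows", "kwargs": {"moves": [[0,0,0.001,0],[0,0,0.001,0],[0,0,0.001,0],[0,0,0.001,0],[0,0,0.001,0],[0,0,0.001,0],[0,0,0,0],[0,0,0,0]]}}

```text
t: 27.68
position: [0.4156, 0.0968, 0.065]
ee_rot: [-180.0, -0.0, 177.5]
wrist_force: [0.3, -0.3, -1.8]
finger_gap: 0.0564
gripper_force: 24.7
```

Request:
{"fn": "send_rows", "kwargs": {"moves": [[0,0,0.001,0],[0,0,0.001,0],[0,0,0.001,0],[0,0,0.001,0],[0,0,0.0005,0],[0,0,0.0005,0],[0,0,0,0],[0,0,0,0]]}}

```text
t: 28.35
position: [0.4156, 0.0968, 0.0602]
ee_rot: [180.0, -0.0, 177.5]
wrist_force: [-1.6, -0.3, 1.7]
finger_gap: 0.0564
gripper_force: 24.6
```

Request:
{"fn": "send_rows", "kwargs": {"moves": [[0,0,0.0005,0],[0,0,0.0005,0],[0,0,0,0],[0,0,0,0],[0,0,0,0],[0,0,0,0],[0,0,0,0],[0,0,0,0]]}}

```text
t: 29.02
position: [0.4158, 0.0968, 0.0601]
ee_rot: [180.0, 0.0, 177.5]
wrist_force: [-3.9, -1.2, 15.1]
finger_gap: 0.0564
gripper_force: 24.7
```

Request:
{"fn": "send_rows", "kwargs": {"moves": [[0,0,0,0],[0,0,0,0],[0,0,0,0],[0,0,0,0],[0,0,-0.02,0],[0,0,-0.035,0],[0,0,-0.04,0],[0,0,-0.04,0]], "gripper": 0.072}}

```text
t: 29.68
position: [0.4149, 0.0963, 0.1952]
ee_rot: [-179.9, -0.1, 177.5]
wrist_force: [0.7, 0.1, -0.8]
finger_gap: 0.0721
gripper_force: 0.0
```

Request:
{"fn": "send_rows", "kwargs": {"moves": [[0,-0.02,-0.02,0],[0,-0.035,0,0],[0,-0.04,0,0],[0,-0.04,0,0],[0,-0.04,0,0],[0,-0.03,0,0],[0,0,0,0],[0,0,0,0]]}}

```text
t: 30.35
position: [0.4064, -0.1092, 0.214]
ee_rot: [180.0, 0.0, 177.3]
wrist_force: [0.0, 0.2, -0.5]
finger_gap: 0.072
gripper_force: 0.0
```

Run:
```python
from cell import manip
import cv2,numpy as np
im=manip.capture("top")[:,:,::-1]
cv2.imwrite("pics/t5.png",cv2.resize(im[190:300,175:310],None,fx=5,fy=5,interpolation=cv2.INTER_CUBIC))
cv2.imwrite("pics/t6.png",cv2.resize(im[190:300,390:500],None,fx=4,fy=4,interpolation=cv2.INTER_CUBIC))
```

```text
(no output)
```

View pics/t5.png

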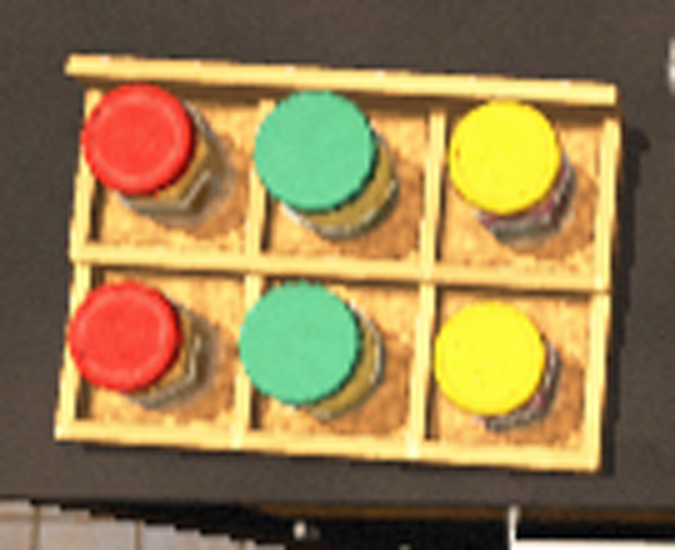

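View pics/t6.png

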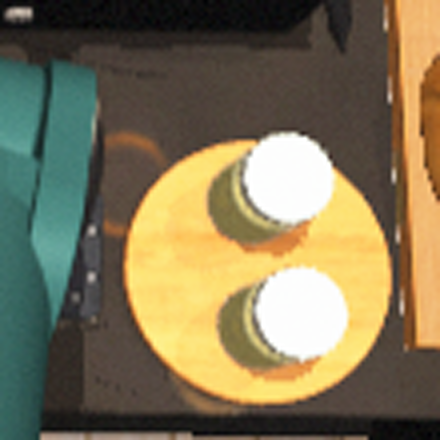

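The front row lids are at (124,336), (300,343) and (490,358), with the back row unmoved. On the board (centre (257,271) in its crop) the jars are at (289,178) and (301,314). Checking these against the tolerances.

Run:
```python
from h import *
th=np.radians(-2.4787);R=np.array([[np.cos(th),-np.sin(th)],[np.sin(th),np.cos(th)]]);t=np.array([.4662,.1860])
for n,p,z in(("h",(124,336),.103),("s",(300,343),.117),("j",(490,358),.109)): print(n,(R.T@(pix(*a(*p),z)-t)).round(4))
c=lambda u,v:(u/4+389.6,v/4+189.6)
B=pix(*c(257,271),.013)
for p in((289,178),(301,314)): w=pix(*c(*p),.108);print(w,np.hypot(*(w-B)))
```

```text
h [-0.0484  0.0932]
s [-0.0485  0.0022]
j [-0.0495 -0.0902]
[ 0.48688018 -0.36602124] 0.04511118296315084
[ 0.40303848 -0.3696524 ] 0.03916889488605832
```

All placements are within 4 mm of the targets, so I'm handing in.

```bash
python3 -c "
from cell import manip
print(manip.sign_off())"
```

```text
the job is handed in; nothing more can be done
None
```

The job is handed in at about 30 s: by the last top picture all three labelled jars stand in their own lanes' front pockets within 4 mm of the middle, the kitchen jar stands on the board 39 mm from its centre, and the back row and other kitchen jar have not moved; sign-off returned no verdict.

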